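# Tip the roller off the heavy flap with the lever

## Robot

A 7-joint arm with a two-finger parallel gripper is mounted at the origin on a cart in front of the work surface, level with it; the furniture and walls round the work are solid. World frame = base frame: x ahead of the robot, y to its left, z up, the work surface at z = 0. Lengths are in m, angles in rad, forces in N, time in s.
With the tool pointing down it reaches from about 0.425 to 0.975 m from the base axis. Payload 16.7 kg.
Tool frame: the origin (TCP) lies between the finger pads; the fingertips stand 17 mm ahead of it and the grasp point (between the pads) lies 2 mm behind it; z points along the fingers, y is the direction in which the jaws open and shut (so a half turn about z gives the same grasp; the last joint's range is limited). The gripper opens to 85 mm and grips with 20 to 120 N. Pads are 22 mm wide; open, the fingers measure 114 mm over their backs; the gripper's body (76 mm by 85 mm) begins 54 mm behind the grasp point. The pads swing forward as they close: fully open they stand 13 mm farther back than shut.
Start: joints at [-1.387, 0.426, 0.074, 1.606, -0.034, 1.111, -0.067], TCP at [0.221, 0.638, 0.215] pointing down, gripper open.
Joint ranges: [-2.85, 2.85], [-0.5, 2.14], [-1.23, 1.37], [0.21, 2.46], [-1.02, 4.16], [0.16, 2.05], [-2.73, 2.73]. Speed limits (rad/s): [1.89, 1.89, 2.39, 2.39, 3.01, 3.01, 3.01].

## Interface

Orientations are given as a 3x3 rotation matrix whose columns are the frame's x, y, z axes.
In Python, from plant import r, cams, job gives the robot as it stands.
- The arm moves only by the shell command python3 -m crank 'ROWS'. ROWS is JSON, a list of rows, each an object of numbers: "tx", "ty", "tz": the shift along the tool's x, y, z in m; "twist": the turn about the tool's z in degrees; "gripper": the closure, from 0 (fully open) to 1 (shut). A call has 1 to 5 rows; each row shifts and turns the pose as measured when the row begins, along the tool's axes as they then stand; what a row does not reach is not made up. A row lasts 1/8 s, in which the tool goes at most 62.5 mm and 10.7 degrees, less where a joint would pass 70% of its speed; a pose out of reach is approached as far as the arm can. A call is refused whole if a number of a shift passes 0.0625 or a number of a turn 10.7, either way. A call with a gripper value outside its range is refused whole. The fingers move at their own pace and stop on an object; the grip force is fixed at half the most. Time passes only in rows, so rows that do not move let the fingers close. It gives the time, the measured TCP pose, the force and the opening at its end, in the units of the state.
- r.read_state(): the state, without advancing time (a new reading comes with each control period).
- cams.capture(name): name is "side" or "top" or "wrist"; returns the picture (480x640x3 uint8, red, green, blue); there is no depth.
- cams.camera_info(name): a dict with "mtx" (3x3 intrinsics, pixels), "world_from_camera" (4x4, takes a point from camera to world coordinates); the wrist camera has in their place "tool_from_camera" (4x4, takes a point from camera to tool coordinates, whose origin is the TCP and whose axes are the flange's). Camera axes: x right, y up, looking along -z (the intrinsics and any distortion apply to the point x, -y, -z); pixel columns grow to the right and rows downward; lengths in m; the calibration is good to about 2 mm. A picture is of the moment at which its call begins: read the wrist's pose just before it. camera_info takes no time and is no camera call.
- job.close_job(): hands the job in, once; it reports no verdict.
The state is a dict: "time_s": time; "joints": joint angles; "joint_vel": joint speeds; "effort": joint torques, N m; "ee_pos": TCP position; "ee_rot": TCP orientation; "contact_force": force on the tool from outside, world axes, zero at the start; "torque": the same for the moment, N m; "finger_gap": opening from 0.0 (shut) to 1.0 (fully open).
Only numpy, scipy, OpenCV 4.12 (cv2) and the standard library are available. Lean on these libraries where they do the work, as an engineer would, in place of code of your own. Each camera call takes 0.05 s, during which the arm holds its last target.

## Task

Push the long end of the lever down with your fingertips, so that its short end raises the heavy hinged flap and the brass roller on it rolls off into the catch tray; then ease the lever back up so that the flap comes down without slamming and lies flat again. Touch nothing but the lever, do not lift it out of its seat, and leave the other things where they are.

Things in the scene. Friction and masses are not known exactly. Their poses are not given: they have to be found in the camera images.
- stand: Blue steel tipping stand fixed to the worktop, 375 x 124 mm, up to 101 mm high. Origin on the worktop; x axis along the stand from the lever to the catch tray (lever's long end at -x), y across, z up. From -x to +x: pivot posts (x = -66 mm), flap (-5 to 118), steel chute, open tray (inside x = 178 to 249, y = -49 to 49, wall tops at z = 72 to 80).
- lever: Loose dark steel lever, 0.24 kg. Origin: centre of its cross pin (8 mm dia.), which lies in open-topped slots of the pivot posts. At rest its axes are parallel to the stand's; pressed, it turns about its y axis (the pin stays put) and the flap's weight turns it back. Short end 72 mm, under the flap's free edge; long arm 200 mm to -x, slanting up 0.36 rad, with a red pad.
- lever_pad (a point): Centre of the top of the red pad (40 x 34 mm) on the lever's long end: at rest 185 mm from the pin to -x and 79 mm above it (160 mm above the worktop), sloping 0.25 rad (lower towards the pin). Swings on an arc about the pin; needs 3 to 8 N. Lever turned 0.5 rad: pad about 63 mm above the worktop, flap at about 0.3 rad, which is enough.
- flap (a joint): Tilt of the heavy steel flap (123 x 94 x 10 mm, about 1.8 kg) about its hinge on the tray side: 0 = flat, grows as the edge over the lever's short end rises, range 0 to 0.6 rad. Falls shut by its weight. The roller leaves its cradle at about 0.2 rad. Slamming means falling faster than 2 rad/s.
- flap_edge (a point): Middle of the top of the flap's free edge, over the short end of the lever, 78 mm above the worktop at rest.
- roller_center (a point): Centre of the brass roller (30 mm dia., 70 mm long, 0.3 kg), which starts across the flap, between two thin ribs, and lies across the tray when tipped out (centre then about 29 mm above the worktop).
- tray_floor (a point): Centre of the rubber floor of the catch tray, 14 mm above the worktop.
- wrench: Bystander: spanner 155 x 28 x 7 mm lying beside the stand; leave it alone.
- bolt: Bystander: hexagon bolt 63 x 21 x 19 mm lying beside the lever's long end; leave it alone.
- nut: Bystander: steel nut 24 x 27 x 13 mm beside the lever; leave it alone.
- bit: Bystander: square steel tool bit 110 x 12 x 12 mm beside the stand; leave it alone.
- tin: Bystander: round green tin with a white lid, 66 mm dia., 39 mm high, beside the stand; leave it alone.
- pivot_seat (a point): Where the lever's pin centre rests in the slots of the pivot posts (greased), fixed on the stand, 82 mm above the worktop.
Things that resemble listed ones, but are neither listed nor needed, are in the scene too. Of the things like the part that bears roller_center, leave any that is black; of the rest the smaller one is meant.

How it is judged:
On the way, in this order (a step that is already met when the one before it is completed fails the run):
1. the flap is being raised by pressing the lever (value of joint flap above 0.1 rad and contact force between the fingers and lever above 0.5 N), for 0.05 s.
2. the roller lies in the catch tray (x of roller_center in the frame of stand between 0.175 and 0.25 m and y of roller_center in the frame of stand between -0.045 and 0.045 m and z of roller_center in the frame of stand below 0.045 m), for 0.1 s.
At the end, for the whole second after the job is handed in: The roller lies still (under 0.02 m/s) in the catch tray, the flap lies flat (within 0.03 rad), and the lever is back at rest in its seat (pin within 8 mm of the seat, within 0.12 rad of its resting angle) (all of step 2 and linear speed of roller below 0.02 m/s and value of joint flap below 0.03 rad and distance between lever and pivot_seat below 0.008 m and angle between lever's own z axis and vertical below 0.12 rad); the robot touches nothing.
It fails at once if the robot touches the flap or the roller, or pushes against the stand (contact force between any of the fingers, the arm and flap above 0.5 N or contact force between any of the fingers, the arm and roller above 0.3 N or contact force between any of the fingers, the arm and stand above 2 N).
It fails at once if the lever is lifted out of its seat (distance between lever and pivot_seat above 0.012 m).
It fails at once if the flap slams down (falls faster than 2 rad/s) (velocity of joint flap below -2 rad/s).
It fails at once if a bystander is moved more than 15 mm (distance of any of wrench, bolt, nut, bit, tin from where it was at the start of the episode above 0.015 m).
It also fails if it takes over 42 s, if anything falls off the work surface, if the arm or the gripper's body presses on something with over 40 N, if the wrist force passes 120 N, or if a joint passes its speed limit or range.

## Working session

There is one attempt and no reset: what is moved stays moved. The work goes in short steps, Python scripts to look and compute and a shell command to move; the robot and the scene stay as the last step left them, time stands still between calls to the robot, and variables do not carry over. Pictures are saved under pics/ and viewed, and the job is handed in when it is done.

```bash
ls; mkdir -p pics; python3 - <<'E'
from plant import r,cams,job
import cv2,numpy as np
s=r.read_state();print({k:np.round(v,3).tolist() for k,v in s.items()})
for n in["side","top"]:
    cv2.imwrite(f"pics/{n}0.png",cams.capture(n)[:,:,::-1]);
    i=cams.camera_info(n);print(n,{k:(np.round(v,4).tolist() if not isinstance(v,str) else v) for k,v in i.items()})
E
```

```text
pics
{'time_s': 0.0, 'joints': [-1.387, 0.427, 0.074, 1.607, -0.034, 1.111, -0.067], 'joint_vel': [-0.001, 0.0, 0.002, -0.001, 0.001, 0.0, -0.001], 'effort': [-0.001, -94.981, 3.761, -46.35, 0.019, 0.01, -0.0], 'ee_pos': [0.221, 0.637, 0.214], 'ee_rot': [[-0.945, 0.328, -0.0], [0.328, 0.945, -0.001], [-0.0, -0.001, -1.0]], 'contact_force': [0.279, 0.66, -0.281], 'torque': [0.005, -0.045, 0.03], 'finger_gap': 0.997}
side {'mtx': [[502.1072, 0.0, 314.5429], [0.0, 502.1072, 239.2114], [0.0, 0.0, 1.0]], 'world_from_camera': [[0.9995, -0.0085, -0.0315, 0.4832], [-0.0253, 0.4055, -0.9138, -0.7807], [0.0205, 0.9141, 0.405, 0.5231], [0.0, 0.0, 0.0, 1.0]]}
top {'mtx': [[603.1045, 0.0, 324.7146], [0.0, 603.1045, 253.7586], [0.0, 0.0, 1.0]], 'world_from_camera': [[-0.0154, 0.9828, -0.184, 0.3123], [-0.9998, -0.0131, 0.0136, 0.0946], [0.0109, 0.1842, 0.9828, 1.2998], [0.0, 0.0, 0.0, 1.0]]}
```

View pics/side0.png

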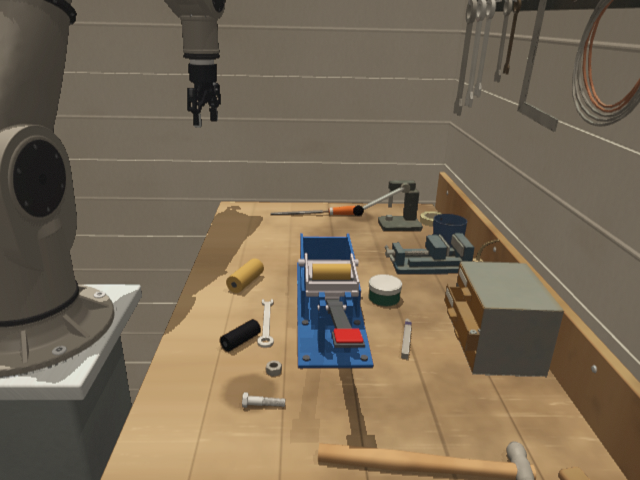

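View pics/top0.png

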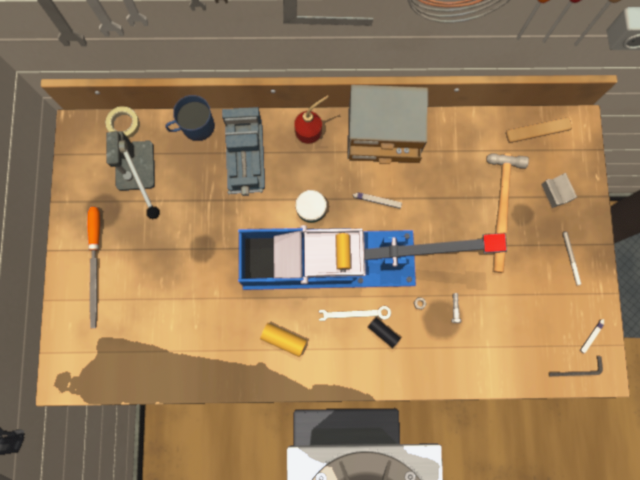

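Roller candidates in the top view: the brass one on the flap (343,250), a larger brass one on the bench (284,338) and a black one (384,331). The one on the flap matches the description. There is only one lever and red pad, at (495,243). I'll triangulate these and check with a crop.

```bash
cat > h.py <<'E'
import numpy as np,cv2
from plant import r,cams,job
def ray(n,uv,info=None):
    i=cams.camera_info(n);K=np.array(i["mtx"]);T=np.array(i["world_from_camera"])
    d=np.linalg.solve(K,[uv[0],uv[1],1]);d=T[:3,:3]@np.array([d[0],-d[1],-d[2]]);return T[:3,3],d/np.linalg.norm(d)
def tri(a,b):
    (p,d),(q,e)=ray("side",a),ray("top",b)
    s=np.linalg.lstsq(np.c_[d,-e],q-p,rcond=None)[0];A=p+s[0]*d;B=q+s[1]*e
    return (A+B)/2,np.linalg.norm(A-B)
def onz(n,uv,z):
    p,d=ray(n,uv);return p+d*(z-p[2])/d[2]
def proj(n,P):
    i=cams.camera_info(n);K=np.array(i["mtx"]);T=np.linalg.inv(np.array(i["world_from_camera"]))
    c=T[:3,:3]@np.asarray(P)+T[:3,3];u=K@np.array([c[0],-c[1],-c[2]]);return u[:2]/u[2]
def red(img):
    im=img.astype(int);m=((im[...,0]>130)&(im[...,1]<70)&(im[...,2]<70)).astype(np.uint8)
    n,l,st,c=cv2.connectedComponentsWithStats(m);return [(st[k].tolist(),np.round(c[k],1).tolist()) for k in range(1,n) if st[k][4]>60]
E
python3 - <<'E'
from h import *
S=cv2.imread("pics/side0.png");T=cv2.imread("pics/top0.png")
print("side",red(S[:,:,::-1]));print("top",red(T[:,:,::-1]))
a=cv2.resize(S[220:380,270:430],None,fx=3.7,fy=3.7,interpolation=cv2.INTER_CUBIC)[:, :400*1]
a=cv2.resize(S[225:375,280:400],(400,500),interpolation=cv2.INTER_CUBIC)
b=cv2.resize(T[210:310,230:430],(400,200),interpolation=cv2.INTER_CUBIC)
b2=cv2.resize(T[215:275,400:520],(400,200),interpolation=cv2.INTER_CUBIC)
cv2.imwrite("pics/crop0.png",np.hstack([a,np.vstack([b,b2,np.zeros((100,400,3),np.uint8)])]))
E
```

```text
side [([334, 329, 29, 13, 341], [347.6, 335.1])]
top [([295, 113, 27, 24, 382], [306.7, 126.1]), ([483, 234, 23, 18, 346], [494.2, 242.6])]
```

View pics/crop0.png

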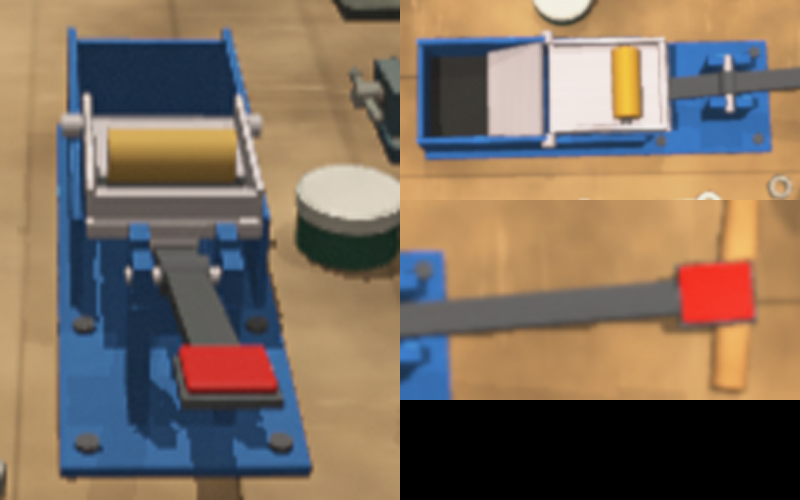

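```bash
python3 - <<'E'
from h import *
p,e=tri((347.6,335.1),(494.2,242.6));print("pad",p,e)
p2=onz("top",(494.2,242.6),.16);print(p2, onz("side",(347.6,335.1),.16))
# pin: crop b scale 2: pin at (728,84)-> 
pin=onz("top",(230+328/2,210+84/2),.086);print("pin",pin)
for z,uvs in ((.008,[(414.5,231),(415.5,287)]),):
    for uv in uvs:print("corner",onz("top",uv,z))
for uv in [(298,364),(371,363)]:print("side corner",onz("side",uv,.004))
d=pin-p;print("dist",np.hypot(*d[:2]),"yaw",np.arctan2(d[1],d[0]))
# roller ends
print("roller", onz("top",(343.5,251),.105))
E
```

```text
pad [ 0.54508984 -0.25085605  0.15583486] 0.0018304090211351239
[ 0.5433122  -0.24956139  0.16      ] [ 0.54530542 -0.2565966   0.16      ]
pin [ 0.54133724 -0.06437402  0.086     ]
corner [ 0.60243271 -0.12143109  0.008     ]
corner [ 0.47848333 -0.11828633  0.008     ]
side corner [ 0.48374803 -0.11319356  0.004     ]
side corner [ 0.60383209 -0.11045991  0.004     ]
dist 0.18651978430801022 yaw 1.5909167425211972
roller [0.54116195 0.04008336 0.105     ]
```

Triangulation puts the pad at about (0.545, -0.251, 0.158) and the pin at (0.542, -0.065, 0.082). The stand's x axis lies along world +y. The crop confirms the smaller brass roller in the flap's cradle. Next I'll twist so that tool x points along world +y, close the gripper and rise.

```bash
python3 -m crank '[{"twist":10.5,"tz":-0.02,"gripper":1},{"twist":10.5,"tz":-0.02,"gripper":1},{"twist":10.5,"tz":-0.02,"gripper":1},{"twist":10.5,"tz":-0.02,"gripper":1},{"twist":10.5,"tz":-0.02,"gripper":1}]'; python3 -m crank '[{"twist":10,"gripper":1},{"twist":8,"gripper":1}]'; python3 -c "
from h import *
print(np.round(r.read_state()['ee_rot'],3).tolist())"
```

```text
[[-0.945, 0.328, -0.0], [0.328, 0.945, -0.001], [-0.0, -0.001, -1.0]]$[0]: bad value
$[0]: bad value
```

```bash
python3 -m crank '[{"tx":0.0,"ty":0.0,"tz":-0.02,"twist":10.5,"gripper":1.0}]'
```

```text
time_s: 0.22
ee_pos: [0.2209, 0.6363, 0.2327]
ee_rot: [[-0.868, 0.497, -0.001], [0.497, 0.868, -0.004], [-0.001, -0.004, -1.0]]
contact_force: [-0.2, -0.2, 0.3]
finger_gap: 0.818
```

```bash
python3 -m crank '[{"tx":0.0,"ty":0.0,"tz":-0.02,"twist":10.5,"gripper":1.0},{"tx":0.0,"ty":0.0,"tz":-0.02,"twist":10.5,"gripper":1.0},{"tx":0.0,"ty":0.0,"tz":-0.02,"twist":10.5,"gripper":1.0},{"tx":0.0,"ty":0.0,"tz":-0.02,"twist":10.5,"gripper":1.0},{"tx":0.0,"ty":0.0,"tz":0.0,"twist":10.5,"gripper":1.0}]'
```

```text
time_s: 0.85
ee_pos: [0.2209, 0.6361, 0.3146]
ee_rot: [[-0.111, 0.994, -0.002], [0.994, 0.111, -0.006], [-0.006, -0.003, -1.0]]
contact_force: [0.3, -1.0, -0.2]
finger_gap: 0.003
```

```bash
python3 -m crank '[{"tx":0.0,"ty":0.0,"tz":0.0,"twist":6.3,"gripper":1.0},{"tx":-0.04,"ty":0.045,"tz":0.0,"twist":0.0,"gripper":1.0},{"tx":-0.04,"ty":0.045,"tz":0.0,"twist":0.0,"gripper":1.0},{"tx":-0.04,"ty":0.045,"tz":0.0,"twist":0.0,"gripper":1.0},{"tx":-0.04,"ty":0.045,"tz":0.0,"twist":0.0,"gripper":1.0}]'
python3 -m crank '[{"tx":-0.04,"ty":0.045,"tz":0.0,"twist":0.0,"gripper":1.0},{"tx":-0.04,"ty":0.045,"tz":0.0,"twist":0.0,"gripper":1.0},{"tx":-0.055,"ty":0.02,"tz":0.0,"twist":0.0,"gripper":1.0},{"tx":-0.06,"ty":0.01,"tz":0.0,"twist":0.0,"gripper":1.0},{"tx":-0.06,"ty":0.0,"tz":0.0,"twist":0.0,"gripper":1.0}]'
```

```text
time_s: 1.48
ee_pos: [0.3997, 0.4745, 0.3128]
ee_rot: [[-0.004, 1.0, -0.004], [1.0, 0.004, -0.009], [-0.009, -0.004, -1.0]]
contact_force: [0.1, 0.5, -0.1]
finger_gap: 0.0
time_s: 2.1
ee_pos: [0.5255, 0.2111, 0.3128]
ee_rot: [[-0.003, 1.0, -0.005], [1.0, 0.003, -0.012], [-0.012, -0.005, -1.0]]
contact_force: [0.9, 0.3, 0.4]
finger_gap: -0.002
```

```bash
python3 -m crank '[{"tx":-0.06,"ty":0.01,"tz":0.0,"twist":0.0,"gripper":1.0},{"tx":-0.06,"ty":0.01,"tz":0.0,"twist":0.0,"gripper":1.0},{"tx":-0.06,"ty":0.0,"tz":0.0,"twist":0.0,"gripper":1.0},{"tx":-0.06,"ty":0.0,"tz":0.0,"twist":0.0,"gripper":1.0},{"tx":-0.06,"ty":0.0,"tz":0.0,"twist":0.0,"gripper":1.0}]'
python3 -m crank '[{"tx":-0.06,"ty":0.0,"tz":0.0,"twist":0.0,"gripper":1.0},{"tx":-0.06,"ty":0.0,"tz":0.0,"twist":0.0,"gripper":1.0},{"tx":-0.03,"ty":0.0,"tz":0.0,"twist":0.0,"gripper":1.0},{"tx":0.0,"ty":0.0,"tz":0.0,"twist":0.0,"gripper":1.0}]'
```

```text
time_s: 2.72
ee_pos: [0.5448, -0.0978, 0.3159]
ee_rot: [[-0.004, 1.0, -0.005], [1.0, 0.004, -0.011], [-0.011, -0.005, -1.0]]
contact_force: [1.0, 1.4, -0.5]
finger_gap: 0.004
time_s: 3.22
ee_pos: [0.5426, -0.2573, 0.3172]
ee_rot: [[0.002, 1.0, -0.006], [1.0, -0.002, -0.012], [-0.012, -0.006, -1.0]]
contact_force: [-0.3, -0.2, -0.2]
finger_gap: -0.001
```

```bash
python3 -m crank '[{"tx":0.004,"ty":0.002,"tz":0.05,"twist":0.0,"gripper":1.0},{"tx":0.0,"ty":0.0,"tz":0.04,"twist":0.0,"gripper":1.0},{"tx":0.0,"ty":0.0,"tz":0.025,"twist":0.0,"gripper":1.0},{"tx":0.0,"ty":0.0,"tz":0.0,"twist":0.0,"gripper":1.0}]'
python3 - <<'E'
from h import *
a=cams.capture("side")[:,:,::-1];b=cams.capture("wrist")[:,:,::-1]
a=cv2.resize(a[200:400,260:420],(400,500));b=cv2.resize(b,(400,300))
cv2.imwrite("pics/s1.png",np.hstack([a,np.vstack([b,np.zeros((200,400,3),np.uint8)])]))
E
```

```text
time_s: 3.72
ee_pos: [0.5446, -0.251, 0.1987]
ee_rot: [[-0.0, 1.0, -0.006], [1.0, 0.0, -0.01], [-0.01, -0.006, -1.0]]
contact_force: [-0.3, -0.4, -0.6]
finger_gap: -0.001
```

View pics/s1.png

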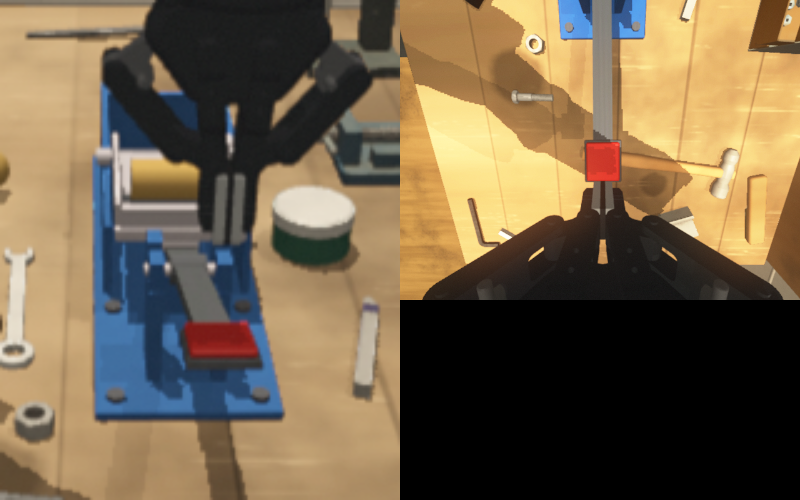

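```bash
python3 - <<'E'
from h import *
print(proj("side",[.5446,-.251,.1817]),proj("side",[.545,-.251,.158]))
s=r.read_state();i=cams.camera_info("wrist");T=np.array(i["tool_from_camera"]);K=np.array(i["mtx"]);print(np.round(T,3).tolist())
R=np.array(s["ee_rot"]);p=np.array(s["ee_pos"])
def pw(P):
    t=R.T@(np.array(P)-p);c=T[:3,:3].T@(t-T[:3,3]);u=K@np.array([c[0],-c[1],-c[2]]);return u[:2]/u[2]*.625
print("pad",pw([.545,-.251,.158]),"tip",pw(p+R[:,2]*.017),"pin",pw([.542,-.065,.082]))
E
```

```text
[347.4732974  317.88240669] [346.9048633  333.85381071]
[[-0.001, 0.946, 0.323, 0.083], [1.0, 0.001, 0.001, -0.001], [0.001, 0.323, -0.946, -0.16], [0.0, 0.0, 0.0, 1.0]]
pad [202.78630515 160.05931966] tip [203.46232362 172.07769219] pin [200.07908345 -29.32017307]
```

```bash
python3 - <<'E'
from h import *
s=r.read_state();i=cams.camera_info("wrist");T=np.array(i["tool_from_camera"]);K=np.array(i["mtx"])
R=np.array(s["ee_rot"]);p=np.array(s["ee_pos"]);print(p,s["joint_vel"],s["finger_gap"])
def pw(P):
    t=R.T@(np.array(P)-p);c=T[:3,:3].T@(t-T[:3,3]);u=K@np.array([c[0],-c[1],-c[2]]);return u[:2]/u[2]
for d in(.017,0,-.013,-.02):print(d,pw(p+R[:,2]*d),proj("side",p+R[:,2]*d))
a=cams.capture("side")[:,:,::-1];b=cams.capture("wrist")[:,:,::-1]
a=cv2.resize(a[220:370,300:400],(400,600));b=cv2.resize(b[200:400,250:390],(400,571))
cv2.imwrite("pics/s2.png",np.hstack([a,np.vstack([b,np.zeros((29,400,3),np.uint8)])]))
E
```

```text
[ 0.54573357 -0.25181703  0.20080412] [ 0.00131499 -0.01539025  0.00781836 -0.01491608 -0.00164062  0.00130171
  0.00277984] 5.1529084238352175e-05
0.017 [325.53971779 275.3243075 ] [348.49275571 316.8854855 ]
0 [325.647855   289.36423511] [349.18592081 305.00032367]
-0.013 [325.7447294  301.94186424] [349.72627055 295.73536775]
-0.02 [325.80310485 309.5210049 ] [350.0210079  290.68173615]
```

View pics/s2.png

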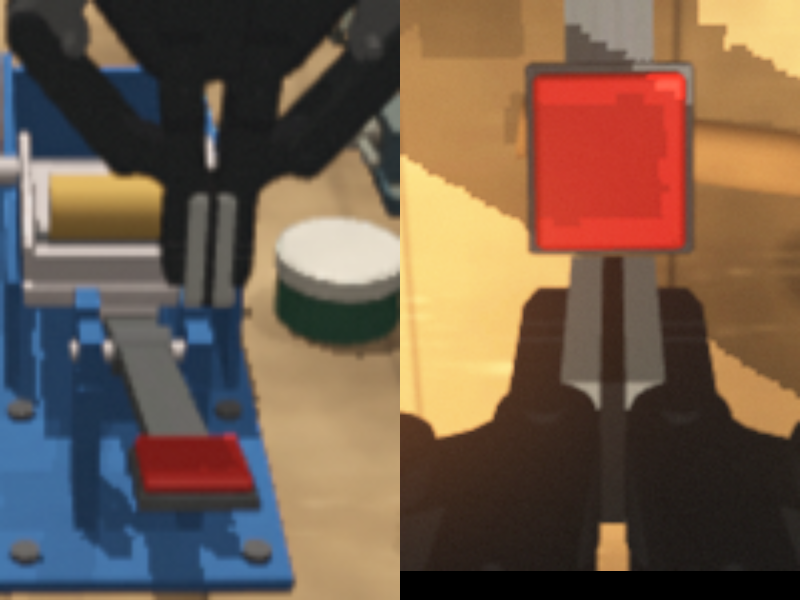

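Both images put the visible fingertips about 30 mm higher than the nominal figure. Laterally they are over the pad. I'll descend in small steps and use the force reading to find contact.

```bash
python3 -m crank '[{"tx":0.0,"ty":0.0,"tz":0.01,"twist":0.0,"gripper":1.0},{"tx":0.0,"ty":0.0,"tz":0.01,"twist":0.0,"gripper":1.0},{"tx":0.0,"ty":0.0,"tz":0.006,"twist":0.0,"gripper":1.0}]'
python3 -m crank '[{"tx":0.0,"ty":0.0,"tz":0.008,"twist":0.0,"gripper":1.0},{"tx":0.0,"ty":0.0,"tz":0.0,"twist":0.0,"gripper":1.0}]'
python3 - <<'E'
from h import *
a=cams.capture("side")[:,:,::-1];b=cams.capture("wrist")[:,:,::-1]
a=cv2.resize(a[220:370,300:400],(400,600));b=cv2.resize(b[200:400,250:390],(400,571))
cv2.imwrite("pics/s3.png",np.hstack([a,np.vstack([b,np.zeros((29,400,3),np.uint8)])]))
E
```

```text
time_s: 4.3
ee_pos: [0.5471, -0.2527, 0.1757]
ee_rot: [[-0.0, 1.0, 0.002], [1.0, 0.0, -0.012], [-0.012, 0.002, -1.0]]
contact_force: [0.6, 0.3, -0.2]
finger_gap: -0.001
time_s: 4.55
ee_pos: [0.5467, -0.2528, 0.1665]
ee_rot: [[-0.0, 1.0, 0.001], [1.0, 0.0, -0.011], [-0.011, 0.001, -1.0]]
contact_force: [-0.2, 0.8, -0.1]
finger_gap: -0.001
```

View pics/s3.png

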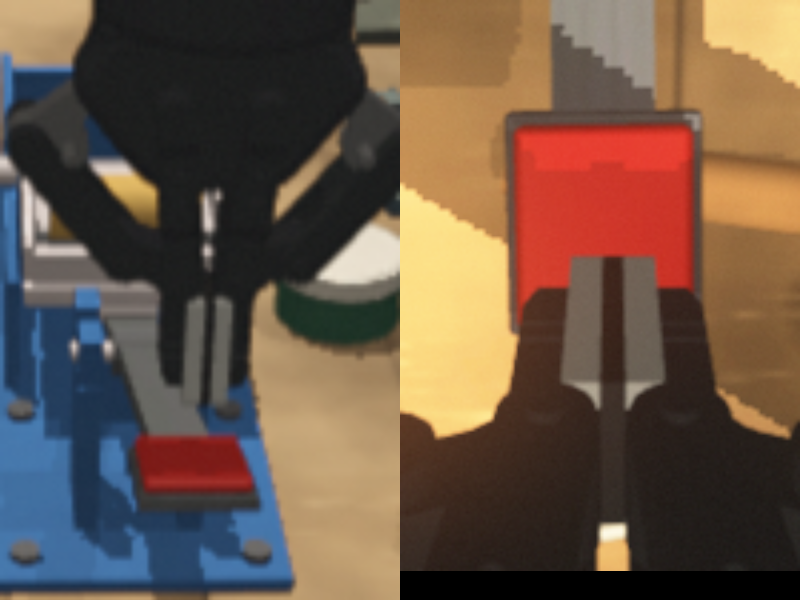

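```bash
python3 -m crank '[{"tx":0.0,"ty":-0.003,"tz":0.008,"twist":0.0,"gripper":1.0},{"tx":0.0,"ty":0.0,"tz":0.003,"twist":0.0,"gripper":1.0}]'
python3 -m crank '[{"tx":0.0,"ty":0.0,"tz":0.004,"twist":0.0,"gripper":1.0}]'
python3 -m crank '[{"tx":0.0,"ty":0.0,"tz":0.004,"twist":0.0,"gripper":1.0}]'
python3 -m crank '[{"tx":0.0,"ty":0.0,"tz":0.0,"twist":0.0,"gripper":1.0}]'
```

```text
time_s: 4.9
ee_pos: [0.5441, -0.2532, 0.1559]
ee_rot: [[-0.0, 1.0, 0.002], [1.0, 0.0, -0.012], [-0.012, 0.002, -1.0]]
contact_force: [0.9, -0.5, 0.0]
finger_gap: 0.003
time_s: 5.03
ee_pos: [0.5441, -0.2533, 0.1517]
ee_rot: [[-0.0, 1.0, 0.003], [1.0, 0.0, -0.012], [-0.012, 0.003, -1.0]]
contact_force: [-0.3, -0.2, 1.0]
finger_gap: 0.001
time_s: 5.15
ee_pos: [0.5442, -0.2533, 0.1475]
ee_rot: [[-0.0, 1.0, 0.003], [1.0, 0.0, -0.012], [-0.012, 0.003, -1.0]]
contact_force: [-0.4, 0.0, 0.3]
finger_gap: -0.001
time_s: 5.28
ee_pos: [0.544, -0.2532, 0.1471]
ee_rot: [[-0.0, 1.0, 0.002], [1.0, 0.0, -0.012], [-0.012, 0.002, -1.0]]
contact_force: [0.2, -0.1, -1.0]
finger_gap: 0.001
```

```bash
python3 -m crank '[{"tx":0.0,"ty":0.0,"tz":0.004,"twist":0.0,"gripper":1.0}]'
python3 -m crank '[{"tx":0.0,"ty":0.0,"tz":0.004,"twist":0.0,"gripper":1.0}]'
python3 - <<'E'
from h import *
a=cams.capture("side")[:,:,::-1];b=cams.capture("wrist")[:,:,::-1]
a=cv2.resize(a[220:370,300:400],(400,600));b=cv2.resize(b[200:400,250:390],(400,571))
cv2.imwrite("pics/s4.png",np.hstack([a,np.vstack([b,np.zeros((29,400,3),np.uint8)])]))
print(r.read_state()["ee_pos"],r.read_state()["contact_force"])
E
```

```text
time_s: 5.4
ee_pos: [0.5443, -0.2535, 0.1433]
ee_rot: [[-0.0, 1.0, 0.003], [1.0, 0.0, -0.012], [-0.012, 0.003, -1.0]]
contact_force: [0.4, -2.8, 5.2]
finger_gap: -0.002
time_s: 5.52
ee_pos: [0.5446, -0.2542, 0.1395]
ee_rot: [[0.0, 1.0, 0.004], [1.0, -0.0, -0.013], [-0.013, 0.004, -1.0]]
contact_force: [-0.2, -2.8, 4.9]
finger_gap: -0.0
[ 0.54446345 -0.25404327  0.13927679] [ 0.55535659 -1.93126375  4.55276985]
```

View pics/s4.png

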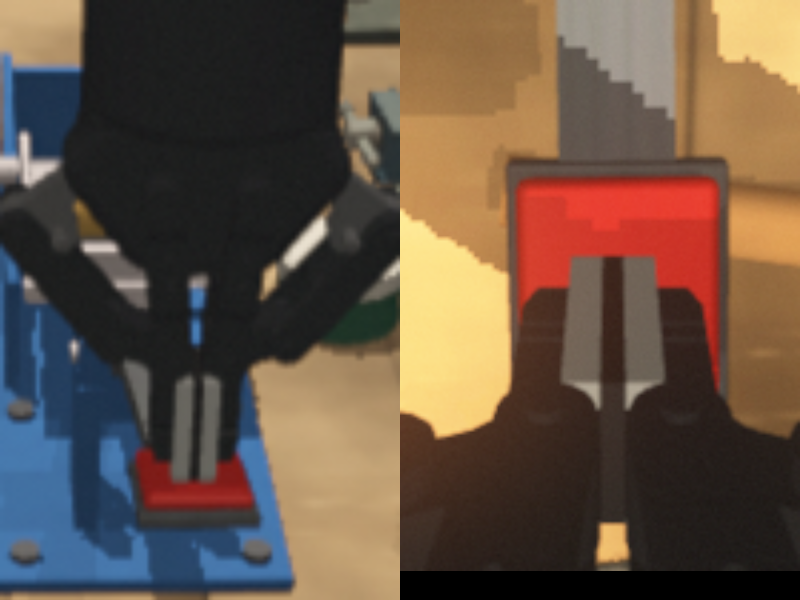

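Contact came at TCP z≈0.144 with about 5 N, centred on the pad. Now I'll press along the arc.

```bash
python3 -m crank '[{"tx":-0.003,"ty":0.0,"tz":0.01,"twist":0.0,"gripper":1.0},{"tx":-0.003,"ty":0.0,"tz":0.01,"twist":0.0,"gripper":1.0},{"tx":-0.002,"ty":0.0,"tz":0.01,"twist":0.0,"gripper":1.0}]'
python3 -m crank '[{"tx":-0.002,"ty":0.0,"tz":0.01,"twist":0.0,"gripper":1.0},{"tx":-0.001,"ty":0.0,"tz":0.01,"twist":0.0,"gripper":1.0}]'
python3 - <<'E'
from h import *
a=cams.capture("side")[:,:,::-1];b=cams.capture("top")[:,:,::-1]
a=cv2.resize(a[200:400,260:420],(400,500));b=cv2.resize(b[200:320,220:520],(400,160))
cv2.imwrite("pics/s5.png",np.hstack([a,np.vstack([b,np.zeros((340,400,3),np.uint8)])]))
print(r.read_state()["ee_pos"],r.read_state()["contact_force"])
E
```

```text
time_s: 6.0
ee_pos: [0.5455, -0.2634, 0.1096]
ee_rot: [[0.0, 1.0, 0.006], [1.0, -0.0, -0.014], [-0.014, 0.006, -1.0]]
contact_force: [-0.6, -2.4, 4.5]
finger_gap: -0.001
time_s: 6.25
ee_pos: [0.5456, -0.2672, 0.0883]
ee_rot: [[0.001, 1.0, 0.006], [1.0, -0.001, -0.014], [-0.014, 0.006, -1.0]]
contact_force: [-0.3, -3.9, 4.4]
finger_gap: 0.006
[ 0.5450873  -0.26697979  0.08775455] [-0.48440131 -2.55886058  3.92655928]
```

View pics/s5.png

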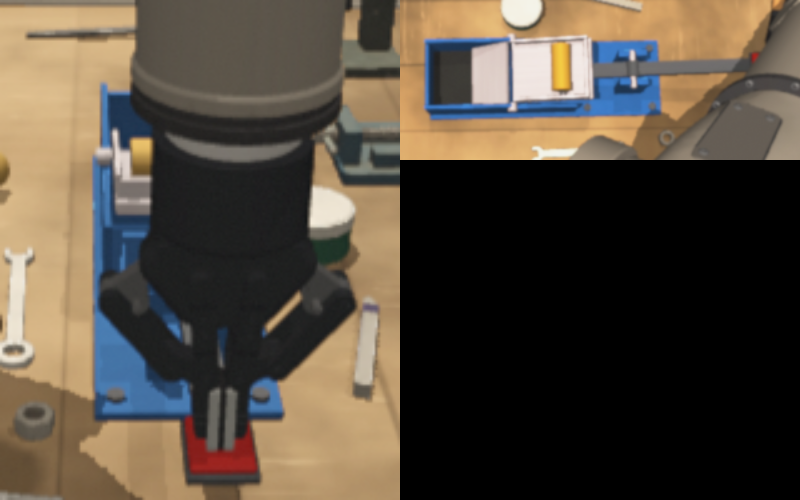

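```bash
python3 -m crank '[{"tx":-0.001,"ty":0.0,"tz":0.01,"twist":0.0,"gripper":1.0},{"tx":0.0,"ty":0.0,"tz":0.01,"twist":0.0,"gripper":1.0},{"tx":0.0,"ty":0.0,"tz":0.01,"twist":0.0,"gripper":1.0}]'
python3 - <<'E'
from h import *
b=cams.capture("top")[:,:,::-1]
cv2.imwrite("pics/s6.png",cv2.resize(b[200:320,220:520],(750,300)))
print(r.read_state()["ee_pos"],r.read_state()["contact_force"])
E
```

```text
time_s: 6.72
ee_pos: [0.5459, -0.2682, 0.0574]
ee_rot: [[0.001, 1.0, 0.006], [1.0, -0.0, -0.013], [-0.013, 0.006, -1.0]]
contact_force: [-1.2, 0.2, 4.8]
finger_gap: -0.0
[ 0.54535814 -0.26788081  0.05607098] [-0.62802395 -2.45251737  0.79107213]
```

View pics/s6.png

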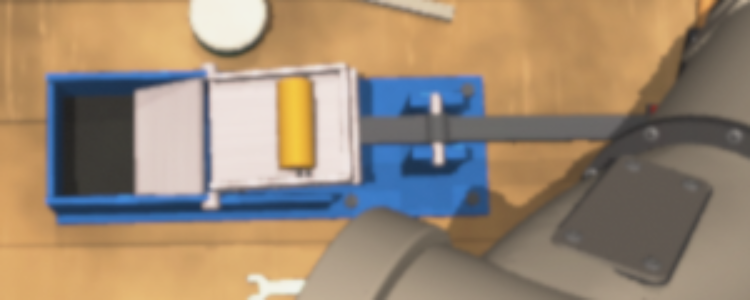

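The roller has left its cradle and is rolling. I'll press a little further and hold.

```bash
python3 -m crank '[{"tx":0.0,"ty":0.0,"tz":0.007,"twist":0.0,"gripper":1.0},{"tx":0.0,"ty":0.0,"tz":0.0,"twist":0.0,"gripper":1.0},{"tx":0.0,"ty":0.0,"tz":0.0,"twist":0.0,"gripper":1.0},{"tx":0.0,"ty":0.0,"tz":0.0,"twist":0.0,"gripper":1.0},{"tx":0.0,"ty":0.0,"tz":0.0,"twist":0.0,"gripper":1.0}]'
python3 - <<'E'
from h import *
b=cams.capture("top")[:,:,::-1]
cv2.imwrite("pics/s7.png",cv2.resize(b[200:320,220:520],(750,300)))
E
```

```text
time_s: 7.4
ee_pos: [0.5451, -0.2675, 0.0488]
ee_rot: [[0.0, 1.0, 0.004], [1.0, -0.0, -0.012], [-0.012, 0.004, -1.0]]
contact_force: [-0.5, 0.3, 2.6]
finger_gap: 0.003
```

View pics/s7.png

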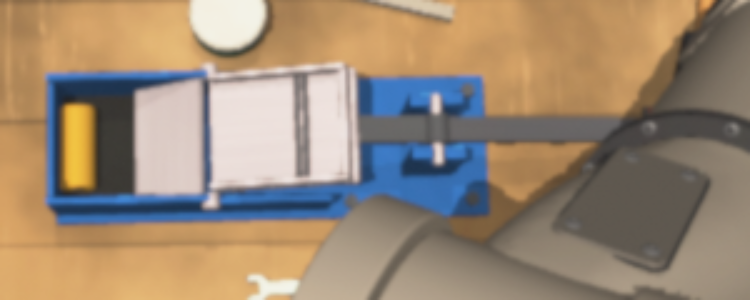

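The roller is in the tray, against the far wall at (78,147) in the crop. Now I'll ease the lever back up along the reverse arc.

```bash
python3 -m crank '[{"tx":0.0,"ty":0.0,"tz":-0.006,"twist":0.0,"gripper":1.0},{"tx":0.0,"ty":0.0,"tz":-0.006,"twist":0.0,"gripper":1.0},{"tx":0.0,"ty":0.0,"tz":-0.006,"twist":0.0,"gripper":1.0},{"tx":0.0,"ty":0.0,"tz":-0.006,"twist":0.0,"gripper":1.0},{"tx":0.001,"ty":0.0,"tz":-0.006,"twist":0.0,"gripper":1.0}]'
python3 -m crank '[{"tx":0.001,"ty":0.0,"tz":-0.006,"twist":0.0,"gripper":1.0},{"tx":0.001,"ty":0.0,"tz":-0.006,"twist":0.0,"gripper":1.0},{"tx":0.001,"ty":0.0,"tz":-0.006,"twist":0.0,"gripper":1.0},{"tx":0.001,"ty":0.0,"tz":-0.006,"twist":0.0,"gripper":1.0},{"tx":0.002,"ty":0.0,"tz":-0.006,"twist":0.0,"gripper":1.0}]'
python3 -m crank '[{"tx":0.002,"ty":0.0,"tz":-0.006,"twist":0.0,"gripper":1.0},{"tx":0.002,"ty":0.0,"tz":-0.006,"twist":0.0,"gripper":1.0},{"tx":0.002,"ty":0.0,"tz":-0.006,"twist":0.0,"gripper":1.0},{"tx":0.002,"ty":0.0,"tz":-0.005,"twist":0.0,"gripper":1.0},{"tx":0.001,"ty":0.0,"tz":-0.004,"twist":0.0,"gripper":1.0}]'
```

```text
time_s: 8.07
ee_pos: [0.5454, -0.2667, 0.0814]
ee_rot: [[0.001, 1.0, 0.005], [1.0, -0.001, -0.013], [-0.013, 0.005, -1.0]]
contact_force: [-0.1, -2.9, 2.9]
finger_gap: 0.001
time_s: 8.7
ee_pos: [0.5454, -0.2601, 0.1137]
ee_rot: [[0.001, 1.0, 0.005], [1.0, -0.001, -0.013], [-0.013, 0.005, -1.0]]
contact_force: [0.3, -2.6, 3.8]
finger_gap: -0.002
time_s: 9.32
ee_pos: [0.5454, -0.2495, 0.1426]
ee_rot: [[0.0, 1.0, 0.005], [1.0, -0.0, -0.013], [-0.013, 0.005, -1.0]]
contact_force: [0.6, 0.5, 2.5]
finger_gap: 0.002
```

```bash
python3 -m crank '[{"tx":0.0,"ty":0.0,"tz":-0.003,"twist":0.0,"gripper":1.0},{"tx":0.0,"ty":0.0,"tz":-0.004,"twist":0.0,"gripper":1.0},{"tx":0.0,"ty":0.0,"tz":-0.01,"twist":0.0,"gripper":1.0},{"tx":0.0,"ty":0.0,"tz":-0.03,"twist":0.0,"gripper":1.0},{"tx":0.0,"ty":0.0,"tz":-0.04,"twist":0.0,"gripper":1.0}]'
python3 -m crank '[{"tx":-0.03,"ty":0.0,"tz":-0.05,"twist":0.0,"gripper":1.0},{"tx":-0.04,"ty":0.0,"tz":-0.04,"twist":0.0,"gripper":1.0},{"tx":0.0,"ty":0.0,"tz":0.0,"twist":0.0,"gripper":1.0},{"tx":0.0,"ty":0.0,"tz":0.0,"twist":0.0,"gripper":1.0}]'
python3 - <<'E'
from h import *
S=cams.capture("side");T=cams.capture("top")
print(red(S),red(T))
S=S[:,:,::-1];T=T[:,:,::-1]
a=cv2.resize(S[220:420,220:420],(400,400));b=cv2.resize(T[190:340,220:520],(400,200))
cv2.imwrite("pics/s8.png",np.hstack([a,np.vstack([b,np.zeros((200,400,3),np.uint8)])]))
E
```

```text
time_s: 9.95
ee_pos: [0.543, -0.2469, 0.23]
ee_rot: [[-0.0, 1.0, -0.001], [1.0, 0.0, -0.011], [-0.011, -0.001, -1.0]]
contact_force: [0.2, -0.6, 0.3]
finger_gap: -0.0
time_s: 10.45
ee_pos: [0.5432, -0.3176, 0.3279]
ee_rot: [[-0.001, 1.0, 0.002], [1.0, 0.001, -0.012], [-0.012, 0.002, -1.0]]
contact_force: [0.4, 0.8, 0.2]
finger_gap: 0.003
[([334, 328, 30, 14, 344], [348.1, 335.0])] [([295, 113, 27, 24, 387], [307.0, 126.1]), ([483, 234, 22, 18, 336], [493.8, 242.1])]
```

View pics/s8.png

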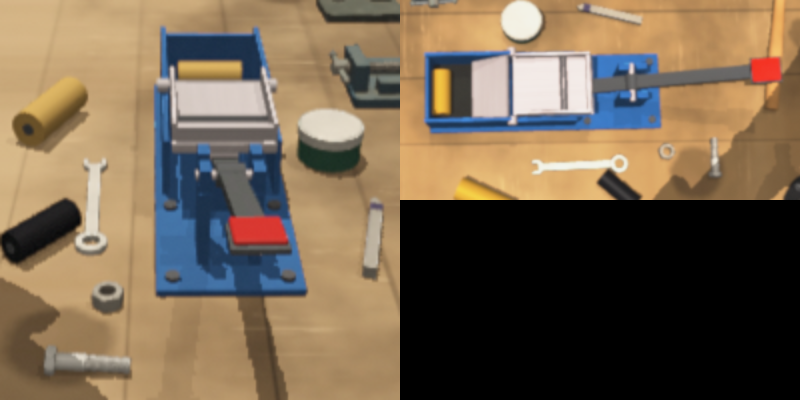

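```bash
python3 - <<'E'
from h import *
for k in range(2):
    T=cams.capture("top").astype(int);S=cams.capture("side").astype(int)
    f=lambda im:((im[...,0]>150)&(im[...,0]-im[...,2]>110)&(im[...,1]>90)).astype(np.uint8)
    m=f(T)[235:285,240:285];y,x=np.nonzero(m);t=(x.mean()+240,y.mean()+235)
    print("top",t,len(x),onz("top",t,.036))
p=onz("top",t,.029);print(proj("side",p+[0,0,.012]))
print(tri((325,255),t))
E
```

```text
top (np.float64(250.9366391184573), np.float64(258.030303030303)) 363 [0.5417679  0.23415129 0.036     ]
top (np.float64(250.98342541436463), np.float64(258.02762430939225)) 362 [0.54177235 0.23405198 0.036     ]
[325.33705472 252.3414514 ]
(array([0.54223497, 0.23421285, 0.03463896]), np.float64(0.000424352949278033))
```

```bash
python3 -c "
from h import *
print(r.read_state()['contact_force']);print(job.close_job())"
```

```text
[-0.19641216  0.48627347 -0.49125982]
the job is handed in; nothing more can be done
None
```

I pressed the lever's red pad with the closed fingertips, which tipped the smaller brass roller off the flap and into the catch tray. Then I eased the lever back up in rows of 6 mm or less and lifted the arm clear. The job is handed in at about 10.7 s of robot time; no verdict was reported.

**Last checks:**
- **Roller:** it lies still in the tray, at about stand x 0.233 m. Its height came out near 0.03 m.
- **Lever:** the red pad is back within about 0.5 px of its starting position in both views, so the lever is at rest in its seat.
- **Flap and bystanders:** in the pictures the flap lies flat. The spanner, bolt, nut, tool bit and tin look undisturbed. I judged both by eye and did not measure them.
- **Contact:** the arm is clear, and the force reading is only noise (under 1 N).

**Disagreement:** the closed fingertips touched the pad with the TCP about 30 mm lower than the stated 17 mm offset implies. The side and wrist pictures showed the same. I therefore found contact by force rather than by the nominal height. I did not measure the flap's falling speed directly; I only kept the pad's rise slow, at roughly 50 mm/s.

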